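# Reset the pressure limiter of the oxygen filling station

### The job

The pressure limiter of the oxygen filling station on the bench has to be reset. First empty the line: push the sprung mushroom head of the vent valve down to its stop, keep it there for about a second and let it come up again; then screw the knurled limiter cap down (clockwise from above) until it bottoms out and back it off a quarter turn. Finish while still gripping the cap, at rest in that position, so that a colleague can tighten the lock ring under it; leave the loose things on the bench where they are.

Things in the scene. Friction and masses are not known exactly. Their poses are not given: they have to be found in the camera images.
- station: Filling station, bolted down. Grey base plate 165 x 225 x 14 mm (x, y, z); aluminium block 52 x 175 mm, top 54 mm above the bench, its middle 22 mm in front (-x) of the origin; round gauge 62 mm wide, 133 mm high, 64 mm behind (+x). Vent valve and limiter stand in the block's two ports, 110 mm apart along y, either way round. Origin: centre of the underside, on the bench.
- vent_top (a point): Centre of the top of the vent valve's head: a smooth steel mushroom head, 32 mm across and 10 mm thick, with a flat top about 100 mm above the bench when up. It moves straight down on a spring.
- vent_head (a joint): How far the vent valve's head is pressed down, in m: 0 up (it springs back by itself), 0.010 at its stop. The spring pushes with 2.5 N at the top and 6 N at the stop.
- limiter_cap: Limiter cap: knurled steel cylinder 46 mm across, 30 mm high, an index line from centre to rim on its flat top. Origin: on its axis, half-way up, 91.5 mm above the bench when bottomed out. z up, x along the index line. Grip it across in any direction. Below it are a lock ring 40 mm across and, 22 mm under the bottomed cap's lower edge, the block's top.
- limiter_turn (a joint): How far the cap is unscrewed, in rad: 0 bottomed out (hard stop), growing anticlockwise from above; 1.57 is a quarter turn off the stop. It starts on its thread, less than 0.6 turn from the stop, turns stiffly (about 0.1 N m), stays where it is left and rises 0.8 mm per rad (5 mm a turn).
- vessel_a: Steel combustion vessel with fittings on its head, 80 mm across, 202 mm high, standing loose; origin at the centre of its underside. Leave it.
- hook_spanner: Flat steel hook spanner, 77 x 203 x 6 mm, lying loose; origin at the centre of its underside. Leave it.
- coupling: Small steel hose coupling, 27 x 66 x 27 mm, lying loose; origin at the centre of its underside. Leave it.
- forceps: Steel forceps, 14 x 151 x 9 mm, lying loose; origin at the centre of the underside. Leave them.
- crucible_1: Small steel crucible, 27 mm across, 14 mm high, loose; origin at the centre of its underside. Leave it.
- weigh_boat: White weighing boat, 62 x 62 x 14 mm, loose; origin at the centre of its underside. Leave it.
- pellet_die: Steel pellet die, 40 mm across, 30 mm high, loose; origin at the centre of its underside. Leave it.
- die_plunger: Steel die plunger, 22 mm across, 54 mm high, standing loose on its head; origin at the centre of its underside. Leave it.

How it is judged:
By the outcome, as a careful person would: the job done as asked, in the order asked, and still so for the second after the job is handed in, while the arm keeps its last pose, push and grip.
It also fails if it takes over 67 s, if anything falls off the work surface, if the arm or the gripper's body presses on something with over 40 N, if the wrist force passes 120 N, or if a joint passes its speed limit or range.

### The arm

A 6-joint arm with a two-finger parallel gripper is mounted at the origin on a cart in front of the work surface, level with it; the furniture and walls round the work are solid. World frame = base frame: x ahead of the robot, y to its left, z up, the work surface at z = 0. Lengths are in m, angles in rad, forces in N, time in s.
With the tool pointing down it reaches from about 0.275 to 0.875 m from the base axis. Payload 12.5 kg.
Tool frame: the origin (TCP) lies at the very end of the fingers, on their centre line; the grasp point (between the pads) lies 19 mm behind it; z points along the fingers, y is the line along which they close (so a half turn about z gives the same grasp; the last joint's range is limited). The gripper opens to 85 mm and grips with 20 to 120 N. Pads are 22 mm wide; open, the fingers measure 114 mm over their backs; the gripper's body (76 mm by 85 mm) begins 54 mm behind the grasp point. The pads swing forward as they close: fully open they stand 13 mm farther back than shut.
Start: joints at [-1.237, 0.351, 1.652, -0, 1.139, -0.085], TCP at [0.224, -0.502, 0.231] pointing down, gripper open.
Joint ranges: [-2.75, 2.75], [-0.79, 2.1], [0.01, 2.65], [-1.57, 4.71], [0.07, 3.14], [-2.87, 2.87]. Speed limits (rad/s): [2.22, 2.22, 2.79, 3.14, 3.14, 3.14].

### API

Orientations are given as a 3x3 rotation matrix whose columns are the frame's x, y, z axes.
In Python, from bench import manip gives the robot as it stands. Calls block until the motion is done:
- manip.move_ptp(position, orientation): joint-space move of the TCP to a pose.
- manip.move_l(position, attitude=None, max_speed=0.15): straight line of the TCP; attitude=None keeps the orientation; max_speed is the mean speed in m/s.
- manip.move_j(angles): joint-space move.
- manip.set_gripper(opening, effort=None): opening from 0.0 (shut) to 1.0 (fully open); effort is the grip in N (None keeps the last); returns when the fingers have stopped.
- manip.dwell(seconds).
- manip.inverse_kinematics(position, orientation): joint angles nearest the present ones, or None.
- manip.grab_frame(name): name is "scene" or "top" or "wrist"; returns (picture, depth): 480x640x3 uint8, red, green, blue; 480x640 float32, m along the optical axis (not along the pixel's ray), 0 where there is no reading.
- manip.get_calibration(name): a dict with "camera_matrix" (3x3 intrinsics, pixels), "k1" (the pictures are not rectified: a ray, as slopes to the right and down, at radius r is drawn at 1 + k1 r^2 times it, then the intrinsics apply), "R" (3x3) and "t" (3): a world point X has camera coordinates R X + t. Camera axes: x right, y down, z forward; pixel columns grow to the right and rows downward; lengths in m; the calibration is good to about 2 mm. A picture is of the moment at which its call begins: read the wrist's pose just before it. get_calibration takes no time and is no camera call; for the wrist camera it gives the pose at the moment of the call.
A pose or a line that the arm cannot do raises manip.Unreachable and nothing moves.
- manip.sign_off(): hands the job in; it is judged then, once.
Trained networks look in the newest picture that a camera, given by its name, has taken for a name from the list of things; names that differ only in an ending like _2 or _b are one class to them, and where a whole thing is asked for, a point or a joint stands for the part that bears it (a point fixed in the world has none). Each returns a list of dicts, best first, with "confidence" (0 to 1); they miss things now and then, are a little off and sometimes report something else, mostly with a low value. They report only what shows in the picture. A call takes as long as a camera call.
- manip.look_for(camera, name): "at" ([x, y, z] in m, in world coordinates, good to about 4 mm: the middle of the surface that is visible of it).
Readings, each from a call of its own:
- manip.current_time(): time.
- manip.current_qpos(): joint angles.
- manip.current_joint_vel(): joint speeds.
- manip.current_joint_torque(): joint torques, N m.
- manip.current_ee_pos(): TCP position.
- manip.current_tcp_rot(): TCP orientation.
- manip.current_force(): force on the tool from outside, world axes, zero at the start.
- manip.current_ft_torque(): the same for the moment, N m.
- manip.current_grip_width(): opening from 0.0 (shut) to 1.0 (fully open).
- manip.current_grip_force(): force on a finger pad.
Only numpy, scipy, OpenCV 4.12 (cv2) and the standard library are available. Lean on these libraries where they do the work, as an engineer would, in place of code of your own. Each camera call takes 0.05 s, during which the arm holds its last target. There are 200 camera calls.

## Working session

There is one attempt and no reset: what is moved stays moved. The work goes in short steps, each a Python script; the robot and the scene stay as the last script left them, time stands still between calls to the robot, and variables do not carry over. Pictures are saved under pics/ and viewed, at most 10 in all, crops included, and the job is handed in when it is done.

```bash
mkdir -p pics; python3 - <<'E'
from bench import manip as m
import cv2, numpy as np
for c in ("top","scene"):
    p,d=m.grab_frame(c); cv2.imwrite(f"pics/{c}0.png",p[:,:,::-1]); np.save(f"pics/{c}0.npy",d)
    for n in ("station","vent_top","limiter_cap"):
        print(c,n,[(np.round(r["at"],4),round(r["confidence"],2)) for r in m.look_for(c,n)[:3]])
    k=m.get_calibration(c); print(k)
print(m.current_time())
E
```

```text
top station [(array([ 0.5149, -0.0359,  0.0128]), 0.82)]
top vent_top [(array([0.4738, 0.0057, 0.1011]), 0.6)]
top limiter_cap [(array([ 0.4916, -0.1003,  0.1115]), 0.45)]
{'camera_matrix': array([[495.4756866 ,   0.        , 312.46808786],
       [  0.        , 495.4756866 , 237.69887953],
       [  0.        ,   0.        ,   1.        ]]), 'k1': 0.03942183291703659, 'R': array([[-0.00415273, -0.99994184,  0.00995305],
       [-0.99870118,  0.00364173, -0.05082019],
       [ 0.05078099, -0.01015117, -0.99865822]]), 't': array([-0.02166943,  0.49129391,  1.45356102])}
scene station [(array([ 0.5026, -0.0179,  0.0144]), 0.56)]
scene vent_top [(array([0.4744, 0.01  , 0.0986]), 0.49)]
scene limiter_cap [(array([ 0.4907, -0.0896,  0.1102]), 0.63)]
{'camera_matrix': array([[501.70592094,   0.        , 319.65914351],
       [  0.        , 501.70592094, 236.98806118],
       [  0.        ,   0.        ,   1.        ]]), 'k1': -0.11608979425134841, 'R': array([[-0.90605175, -0.42314012,  0.00476203],
       [-0.31659055,  0.67034893, -0.6711205 ],
       [ 0.28078578, -0.60957752, -0.74133298]]), 't': array([0.42876768, 0.23666966, 1.15072653])}
0.4
```

```bash
python3 - <<'E'
import cv2
a=cv2.imread("pics/top0.png");b=cv2.imread("pics/scene0.png")
x=cv2.resize(a[120:360,200:500],None,fx=2.6,fy=2.4) if 0 else cv2.resize(a[140:340,220:487],(800,600),interpolation=cv2.INTER_CUBIC)
cv2.imwrite("pics/topc.png",x)
E
```

```text
(no output)
```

View pics/topc.png

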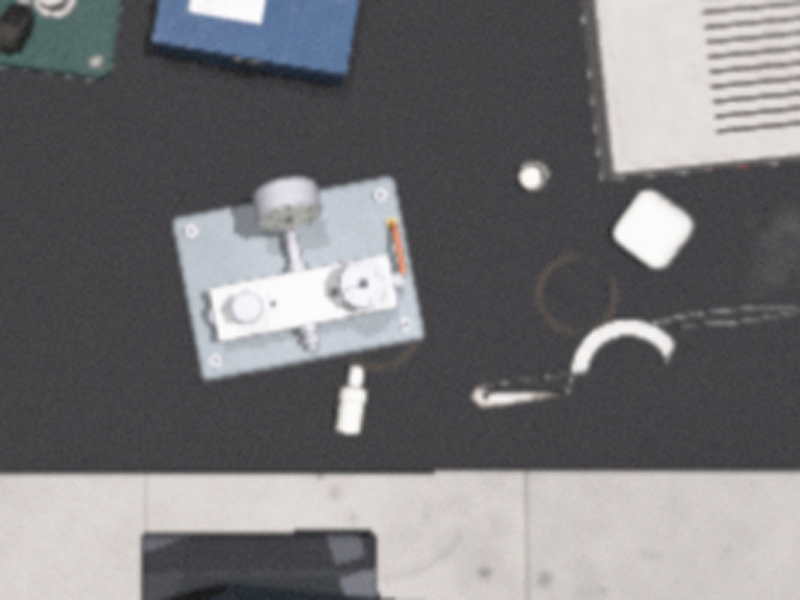

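View pics/scene0.png

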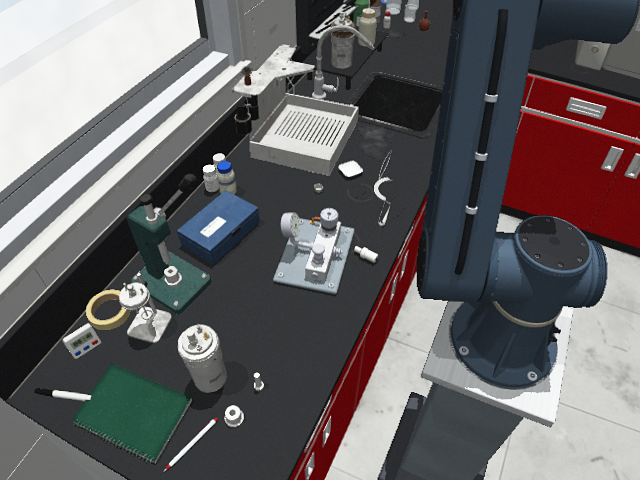

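The top view crop shows the vent head at about (245,305), which is full-frame (302,242). The limiter cap with its index line is at (362,283), which is (341,234). The station is yawed about 10°, and the detector positions fit the 110 mm spacing. Next I'll take a closer look with the wrist camera.

```bash
cat > h.py <<'E'
from bench import manip as m
import cv2, numpy as np
def R(a):  # tool down, closing line (y) at angle a from world x
    y=np.array([np.cos(a),np.sin(a),0]); z=np.array([0,0,-1.]); return np.column_stack([np.cross(y,z),y,z])
def back(k,uv,z):
    K=k["camera_matrix"]; p=(np.array(uv,float)-K[:2,2])/[K[0,0],K[1,1]]; s=p.copy()
    for _ in range(20): s=p/(1+k["k1"]*(s@s))
    d=k["R"].T@[*s,1]; c=-k["R"].T@k["t"]; return c+d*(z-c[2])/d[2]
E
python3 - <<'E'
from h import *
r=m.current_tcp_rot(); print(np.round(r,3))
k=m.get_calibration("top"); print(back(k,(301.7,241.7),.1),back(k,(340.7,234.3),.108))
print(m.get_calibration("wrist"), m.current_ee_pos())
for a in np.radians(np.arange(-180,180,30)):
    q=m.inverse_kinematics([.487,-.098,.075],R(a)); print(round(np.degrees(a)),None if q is None else np.round(q,2))
E
```

```text
[[ 0.914  0.407 -0.   ]
 [ 0.407 -0.914  0.   ]
 [ 0.    -0.    -1.   ]]
[0.47573058 0.00729313 0.1       ] [ 0.49549146 -0.10081739  0.108     ]
{'camera_matrix': array([[359.82634914,   0.        , 318.35243838],
       [  0.        , 359.82634914, 240.99928045],
       [  0.        ,   0.        ,   1.        ]]), 'k1': -0.013505562492968987, 'R': array([[ 0.40657846, -0.91361511, -0.00118035],
       [-0.87087657, -0.38794877,  0.30177767],
       [-0.27616655, -0.12166836, -0.9533776 ]]), 't': array([-0.54900184, -0.03884428,  0.3794747 ])} [ 0.22367279 -0.50239521  0.23120411]
-180 [-0.29  0.49  1.91 -0.    0.74  2.85]
-150 [-0.29  0.49  1.91 -0.    0.74  2.33]
-120 [-0.29  0.49  1.91 -0.    0.74  1.8 ]
-90 [-0.29  0.49  1.91 -0.    0.74  1.28]
-60 [-0.29  0.49  1.91 -0.    0.74  0.75]
-30 [-0.29  0.49  1.91 -0.    0.74  0.23]
0 [-0.29  0.49  1.91 -0.    0.74 -0.29]
30 [-0.29  0.49  1.91 -0.    0.74 -0.82]
60 [-0.29  0.49  1.91 -0.    0.74 -1.34]
90 [-0.29  0.49  1.91 -0.    0.74 -1.86]
120 [-0.29  0.49  1.91 -0.    0.74 -2.39]
150 None
```

```bash
python3 - <<'E'
from h import *
m.move_ptp([.485,-.045,.26],R(np.radians(100)))
m.set_gripper(0.0,40)
k=m.get_calibration("wrist"); p,d=m.grab_frame("wrist"); cv2.imwrite("pics/w1.png",p[:,:,::-1]); np.save("pics/w1.npy",d)
import pickle; pickle.dump(k,open("pics/w1.pkl","wb"))
for n in ("vent_top","limiter_cap"):
    print(n,[(np.round(r["at"],4),round(r["confidence"],2)) for r in m.look_for("wrist",n)[:3]])
print(m.current_time(),m.current_force(),m.current_ee_pos())
E
```

```text
vent_top [(array([0.477 , 0.0103, 0.1026]), 0.79)]
limiter_cap [(array([ 0.497 , -0.0955,  0.103 ]), 0.89)]
3.225 [ 0.34410284 -0.19410657  0.35861079] [ 0.48499658 -0.04498927  0.2599939 ]
```

View pics/w1.png

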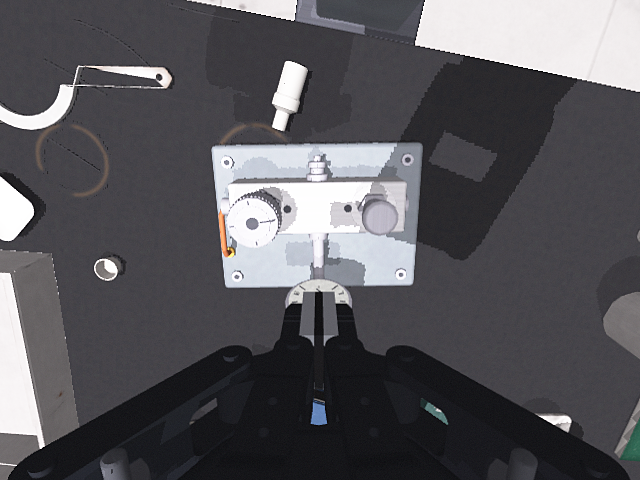

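The wrist view shows the cap top centred near (252,223), with its index line pointing right in the image. The vent head is at about (379,214). I'll compute both positions with their depths.

```bash
python3 - <<'E'
from h import *
import pickle
k=pickle.load(open("pics/w1.pkl","rb")); d=np.load("pics/w1.npy"); K=k["camera_matrix"]
v,u=np.mgrid[180:250,215:410]; z=d[v,u]
pts=np.stack([u,v],-1).reshape(-1,1,2).astype(float)
s=cv2.undistortPoints(pts,K,np.array([k["k1"],0,0,0])).reshape(-1,2)
X=(np.c_[s,np.ones(len(s))]*z.reshape(-1,1)-k["t"])@k["R"]
for n,c,lo in(("vent",(.477,.010),.09),("cap",(.497,-.0955),.1)):
    q=X[(np.hypot(X[:,0]-c[0],X[:,1]-c[1])<.035)&(X[:,2]>lo)]
    cc,r=cv2.minEnclosingCircle(q[:,:2].astype(np.float32)); lohi=np.percentile(q[:,:2],[2,98],0)
    print(n,len(q),"z",np.median(q[:,2]),"mean",q.mean(0)[:2],"circle",cc,r,"mid",lohi.mean(0),lohi[1]-lohi[0])
print(back(k,(379,214),.1),back(k,(252,223),.108), back(k,(275,220),.108))
E
```

```text
vent 1006 z 0.09890655338687027 mean [0.47338441 0.00775437] circle (0.47449514269828796, 0.008534667082130909) 0.01601874642074108 mid [0.47381183 0.00810056] [0.02803302 0.02812069]
cap 2123 z 0.10755797633259648 mean [ 0.49306003 -0.09885616] circle (0.49525511264801025, -0.0993812158703804) 0.023312263190746307 mid [ 0.49363781 -0.09890416] [0.03941012 0.04018595]
[0.46986323 0.00612254 0.1       ] [ 0.49439045 -0.09928085  0.108     ] [ 0.48845233 -0.08053889  0.108     ]
```

The spacing comes out at 109.9 mm, which matches. Now the vent push, guarded on force.

```bash
python3 - <<'E'
from h import *
x,y=.474,.0083
m.move_l([x,y,.125],max_speed=.2)
m.move_l([x,y,.106],max_speed=.08)
f0=m.current_force()[2]; print("f0",f0,m.current_grip_width())
z=.100; log=[]
while z>.080:
    m.move_l([x,y,z],max_speed=.05); f=m.current_force()[2]-f0; log.append((round(z,4),round(m.current_ee_pos()[2],4),round(f,1)))
    if f>14: break
    z-=.001
print(log); m.dwell(1.2); print(m.current_force(),m.current_ee_pos())
m.grab_frame("wrist"); print([r for r in m.look_for("wrist","vent_top")[:1]])
m.move_l([x,y,.125],max_speed=.05); m.move_l([x,y,.2],max_speed=.2)
print(m.current_time(),m.current_force())
E
```

```text
f0 0.06468737551241246 -0.0010895599032634817
[(0.1, np.float64(0.1001), np.float64(-0.5)), (0.099, np.float64(0.0992), np.float64(3.1)), (0.098, np.float64(0.0981), np.float64(2.7)), (0.097, np.float64(0.097), np.float64(3.2)), (0.096, np.float64(0.096), np.float64(3.6)), (0.095, np.float64(0.095), np.float64(3.1)), (0.094, np.float64(0.094), np.float64(4.9)), (0.093, np.float64(0.093), np.float64(4.6)), (0.092, np.float64(0.092), np.float64(5.0)), (0.091, np.float64(0.0911), np.float64(5.7)), (0.09, np.float64(0.0901), np.float64(6.1)), (0.089, np.float64(0.0899), np.float64(18.3))]
[-1.85066855  0.12362616 18.58921249] [0.47424929 0.00828291 0.08989073]
[]
10.1917 [-0.1281893   0.21163626 -0.1638924 ]
```

Contact came at 0.0996 m and the hard stop at 0.0899 m. The head was held there for over 1.2 s and then released. Next I'll grip the cap.

```bash
python3 - <<'E'
from h import *
x,y=.4945,-.0992; a=np.radians(135)
m.move_ptp([x,y,.2],R(a)); m.set_gripper(1.0)
k=m.get_calibration("wrist"); p,d=m.grab_frame("wrist"); cv2.imwrite("pics/w2.png",p[:,:,::-1])
print("vent",[(np.round(r["at"],4),round(r["confidence"],2)) for r in m.look_for("wrist","vent_top")[:1]],"cap",[(np.round(r["at"],4),round(r["confidence"],2)) for r in m.look_for("wrist","limiter_cap")[:1]])
m.move_l([x,y,.0755],max_speed=.12); print(m.current_force())
m.set_gripper(0.0,60)
print(m.current_time(),m.current_force(),m.current_ft_torque(),m.current_grip_width()*85,m.current_grip_force(),m.current_ee_pos(),np.round(m.current_qpos(),3))
E
```

```text
vent [(array([ 0.4732, -0.0015,  0.103 ]), 0.79)] cap [(array([ 0.4956, -0.1016,  0.1022]), 0.9)]
[ 0.20311204  1.14234771 -0.63073821]
13.575 [-0.33574637 -2.6936468   7.14970675] [-0.28672055  0.1608108  -0.00960777] 43.4638667136106 59.87317085266113 [ 0.49521818 -0.0996784   0.07632379] [-0.291  0.495  1.89  -0.     0.755 -2.647]
```

View pics/w2.png

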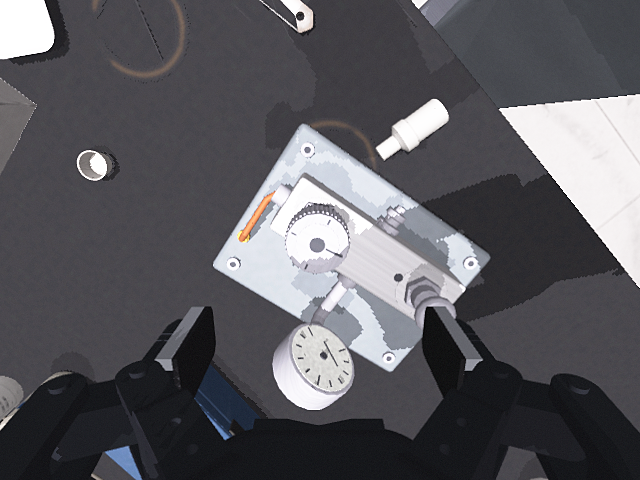

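The picture shows the vent head back up and the cap clear between the open fingers, and the grip then closed cleanly. Now I'll turn it clockwise while watching the moment.

```bash
cat > turn.py <<'E'
from h import *
import json
p0=np.array([.4950,-.0995,.0763]); a0=np.radians(135)
def go(th,dz=0): # th: turned clockwise from grip, rad
    m.move_l(p0-[0,0,.0008*th-dz],R(a0-th),max_speed=.05)
def state(th):
    r=m.current_tcp_rot(); a=np.arctan2(r[1,1],r[0,1])
    return [round(float(v),3) for v in (th,(a0-a)%(2*np.pi),m.current_ft_torque()[2],*m.current_force(),m.current_grip_force(),m.current_ee_pos()[2],m.current_time())]
E
python3 - <<'E'
from turn import *
th=0; 
while th<3.9:
    th+=.1; go(th); s=state(th); print(s)
    if abs(s[2])>.3: break
E
```

```text
[0.1, 0.098, -0.112, 1.144, -2.299, 1.898, 61.842, 0.076, 13.825]
[0.2, 0.196, -0.124, 1.406, -3.961, 0.718, 62.041, 0.076, 14.075]
[0.3, 0.295, -0.106, 2.211, -5.59, 1.367, 62.086, 0.076, 14.325]
[0.4, 0.396, -0.132, 1.26, -5.279, 1.6, 62.11, 0.076, 14.575]
[0.5, 0.495, -0.119, 1.988, -5.971, 2.068, 62.099, 0.076, 14.825]
[0.6, 0.595, -0.099, 1.488, -5.987, 0.931, 62.089, 0.076, 15.075]
[0.7, 0.695, -0.104, 2.191, -6.445, 1.785, 62.079, 0.076, 15.325]
[0.8, 0.795, -0.125, 1.752, -5.97, 1.571, 62.072, 0.076, 15.575]
[0.9, 0.895, -0.059, 2.671, -6.972, 1.407, 62.067, 0.076, 15.825]
[1.0, 0.995, -0.067, 2.017, -7.332, 0.804, 62.064, 0.076, 16.075]
[1.1, 1.095, -0.059, 1.899, -7.808, 1.277, 62.062, 0.076, 16.325]
[1.2, 1.195, -0.103, 0.307, -9.251, 1.21, 62.063, 0.076, 16.575]
[1.3, 1.295, -0.108, 2.293, -8.162, 1.537, 62.065, 0.075, 16.825]
[1.4, 1.395, -0.09, 1.045, -9.209, 2.252, 62.069, 0.075, 17.075]
[1.5, 1.495, -0.144, 1.327, -9.397, 1.991, 62.074, 0.075, 17.325]
[1.6, 1.595, -0.117, 0.884, -10.854, -0.093, 62.08, 0.075, 17.575]
[1.7, 1.695, -0.071, -0.011, -9.983, 2.855, 62.087, 0.075, 17.825]
[1.8, 1.795, -0.068, 0.689, -10.666, 2.262, 62.094, 0.075, 18.075]
[1.9, 1.895, -0.118, -0.75, -11.623, 1.95, 62.103, 0.075, 18.325]
[2.0, 1.995, -0.114, -0.679, -11.169, 1.805, 62.112, 0.075, 18.575]
[2.1, 2.095, -0.102, -0.177, -11.346, 2.007, 62.121, 0.075, 18.825]
[2.2, 2.195, -0.103, -0.76, -10.684, 1.818, 62.131, 0.075, 19.075]
[2.3, 2.295, -0.108, -0.159, -12.614, 2.701, 62.142, 0.075, 19.325]
[2.4, 2.393, 0.961, -0.528, -3.902, 4.023, 62.259, 0.075, 19.575]
```

```bash
python3 - <<'E'
from turn import *
m.dwell(.3); print(state(2.4))
for th in (2.39,2.38,2.37,2.36,2.35,2.34,2.33,2.31,2.29,2.27,2.25):
    go(th); m.dwell(.2); print(state(th))
for th in (2.27,2.29,2.31,2.33,2.34,2.35,2.36,2.37,2.38,2.39):
    go(th); m.dwell(.2); print(state(th))
E
```

```text
[2.4, 2.394, 0.996, -0.695, -4.227, 5.419, 62.26, 0.075, 19.875]
[2.39, 2.385, 0.737, -0.355, -4.623, 6.176, 62.316, 0.075, 20.325]
[2.38, 2.375, 0.462, -0.03, -4.478, 5.798, 62.316, 0.075, 20.775]
[2.37, 2.366, 0.14, -0.598, -3.549, 5.691, 62.314, 0.075, 21.225]
[2.36, 2.356, -0.039, -0.494, -3.849, 5.874, 62.316, 0.075, 21.675]
[2.35, 2.346, -0.043, -0.501, -4.217, 5.211, 62.315, 0.075, 22.125]
[2.34, 2.336, 0.024, -1.068, -4.665, 5.951, 62.314, 0.075, 22.575]
[2.33, 2.326, -0.007, -1.51, -3.902, 5.594, 62.313, 0.075, 23.025]
[2.31, 2.306, 0.023, -0.408, -3.991, 5.23, 62.32, 0.075, 23.475]
[2.29, 2.286, 0.065, -0.296, -3.47, 4.981, 62.329, 0.075, 23.925]
[2.27, 2.266, 0.105, -1.645, -4.311, 4.642, 62.335, 0.075, 24.375]
[2.25, 2.246, 0.02, -0.189, -4.034, 5.314, 62.341, 0.075, 24.825]
[2.27, 2.267, -0.115, -0.517, -4.104, 5.383, 62.343, 0.075, 25.275]
[2.29, 2.287, -0.0, -1.027, -3.175, 5.123, 62.34, 0.075, 25.725]
[2.31, 2.306, -0.02, -1.267, -3.539, 5.678, 62.335, 0.075, 26.175]
[2.33, 2.326, -0.055, -0.277, -4.433, 4.921, 62.331, 0.075, 26.625]
[2.34, 2.336, 0.042, -1.057, -3.483, 5.612, 62.33, 0.075, 27.075]
[2.35, 2.346, 0.01, -1.437, -4.44, 6.527, 62.328, 0.075, 27.525]
[2.36, 2.356, 0.015, -0.827, -4.334, 5.73, 62.328, 0.075, 27.975]
[2.37, 2.366, 0.093, -1.151, -4.541, 5.707, 62.322, 0.075, 28.425]
[2.38, 2.375, 0.448, -0.903, -3.956, 5.622, 62.324, 0.075, 28.875]
[2.39, 2.385, 0.72, -0.243, -4.627, 6.297, 62.324, 0.075, 29.325]
```

The stop repeats at 2.365 rad with no slip, which fits the measured cap height. Now I'll back off a quarter turn, checking for slip with the wrist camera.

```bash
python3 - <<'E'
from turn import *
A=m.grab_frame("wrist")[0]
for th in np.linspace(2.36,2.365-np.pi/2,9): go(th)
m.dwell(.5); print(state(th))
print("2nd stop-relative turn", 2.365-state(th)[1])
B=m.grab_frame("wrist")[0]; c=m.grab_frame("scene")[0]
cr=lambda i:cv2.resize(i[180:420,220:420],(400,480))
cv2.imwrite("pics/w3.png",np.hstack([cr(A),cr(B)])[:,:,::-1])
print(m.current_joint_vel().round(4) if hasattr(m.current_joint_vel(),'round') else m.current_joint_vel())
E
```

```text
[0.794, 0.79, 0.025, -4.951, -9.062, 6.407, 62.519, 0.076, 32.858]
2nd stop-relative turn 1.5750000000000002
[ 0.0006  0.0004  0.0003  0.0018 -0.0001 -0.001 ]
```

View pics/w3.png

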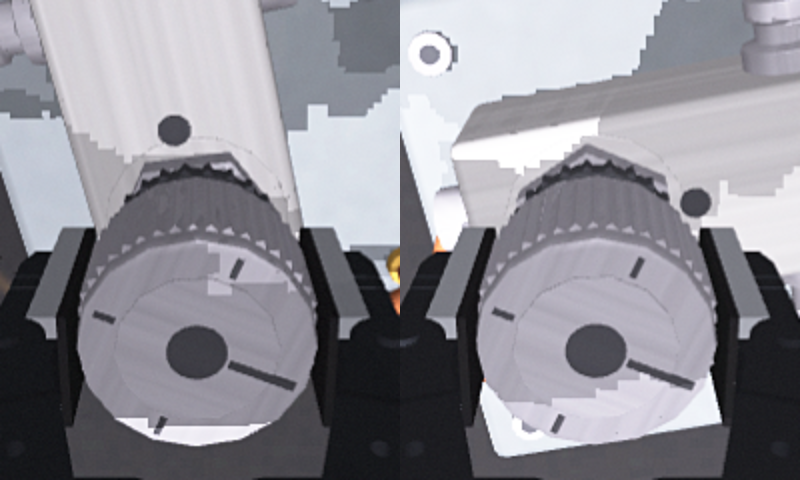

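Both halves show the index line at the same place relative to the fingers, from about (230,365) to (295,387). The cap therefore turned with the gripper and is a quarter turn off the stop.

```bash
python3 -c "
from bench import manip as m
print(m.sign_off())"
```

```text
the job is handed in; nothing more can be done
None
```

The job is handed in: I pressed the vent to its stop for over a second and released it, then screwed the cap down to its stop and backed it off about 1.575 rad (a quarter turn); the arm is at rest, still gripping the cap, and I left the loose items alone.

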